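# Start the warming plate

## Robot

A 6-joint arm with a two-finger parallel gripper is mounted at the origin on a cart in front of the work surface, level with it; the furniture and walls round the work are solid. World frame = base frame: x ahead of the robot, y to its left, z up, the work surface at z = 0. Lengths are in mm, angles in rad, forces in N, time in s.
With the tool pointing down it reaches from about 350 to 975 mm from the base axis. Payload 7.1 kg.
Tool frame: the origin (TCP) lies on the front face of the gripper's body, between the roots of the fingers; the fingertips stand 80 mm ahead of it and the grasp point (between the pads) lies 61 mm ahead of it (env.tips_ahead is the distance from the TCP to the fingertips, in mm); z points along the fingers, y is the line along which they close (so a half turn about z gives the same grasp; the last joint's range is limited). The gripper opens to 88 mm and grips with 3 to 60 N. Pads are 20 mm wide; open, the fingers measure 115 mm over their backs; the gripper's body (75 mm by 178 mm) begins 61 mm behind the grasp point.
Start: joints at [1.221, 0.423, 1.63, -0, 1.089, -0.019], TCP at [202.968, 591.109, 302.675] pointing down, gripper open.
Joint ranges: [-3, 3], [-0.9, 2.11], [0.09, 2.58], [-1.31, 4.45], [0.11, 2.69], [-2.54, 2.54]. Speed limits (rad/s): [2.39, 2.39, 3.01, 3.14, 3.14, 3.14].

## Interface

Orientations are given as a unit quaternion [x, y, z, w].
In Python, from station import env, set_gripper, viewer, workorder gives the robot as it stands. Calls block until the motion is done:
- env.reach(position, orientation): joint-space move of the TCP to a pose.
- env.move_l(position, rot=None, rate=150, f_stop=None): straight line of the TCP; rot=None keeps the orientation; rate is the mean speed in mm/s. With f_stop (N) it stops when the force on the tool has changed by that much, and returns True; else False.
- env.move_joints(angles): joint-space move.
- set_gripper(opening): finger opening in mm; the grip force is fixed at half the most; returns when the fingers have stopped.
- env.hold(seconds).
- env.ik(position, orientation): joint angles nearest the present ones, or None.
- env.read_state(): the state.
- viewer.camera(name): name is "side" or "top"; returns the picture (400x640x3 uint8, blue, green, red); there is no depth.
- viewer.camera_params(name): a dict with "fx", "fy", "cx", "cy" (pixels), "dist" ([k1, k2, p1, p2, k3] as OpenCV has them; the pictures are not rectified), "pose" (4x4, takes a point from camera to world coordinates). Camera axes: x right, y up, looking along -z (the intrinsics and any distortion apply to the point x, -y, -z); pixel columns grow to the right and rows downward; lengths in mm; the calibration is good to about 2 mm. A picture is of the moment at which its call begins. camera_params takes no time and is no camera call.
A pose or a line that the arm cannot do raises env.IKError and nothing moves.
- workorder.sign_off(): hands the job in; it is judged then, once.
The state is a dict: "time_s": time; "qpos": joint angles; "dq": joint speeds; "tau": joint torques, N m; "tool_pos": TCP position; "orientation": TCP orientation; "force": force on the tool from outside, world axes, zero at the start; "wrist_torque": the same for the moment, N m; "width": finger opening in mm; "grip_force": force on a finger pad.
Only numpy, scipy, OpenCV 4.12 (cv2) and the standard library are available. Lean on these libraries where they do the work, as an engineer would, in place of code of your own. Each camera call takes 0.05 s, during which the arm holds its last target. There are 200 camera calls.

## Task

Start the warming plate under the bowl and the mug: with the fingertips, gently press its keys down one after the other until each stays in, first the round key (mains), then the long bar key (heat), then the square key (timer), none before its turn. Leave the cross-shaped key alone, do not pick anything up, and leave the bowl, the mug and the tin beside the plate where they stand.

Things in the scene. Friction and masses are not known exactly. Their poses are not given: they have to be found in the camera images.
- warming_plate: Warming plate fixed to the worktop: low aluminium box, 340 mm wide (its y), 260 mm deep (its x), black glass at the back. Origin: centre of the underside; x from front (robot side) to back, z up. Deck 36 mm, glass 40 mm above the worktop. Four white keys in a row on the deck near the front edge, at x = -0.100, y = -0.099, -0.033, 0.033, 0.099 of its frame, in varying order.
- key_round_top (a point): Centre of the top face of the round key, 30 mm across, on the warming plate; it stands 14 mm proud of the deck when out (top 50 mm above the worktop). The point goes down with the key.
- key_round (a joint): How far the round key is pressed straight down, m: 0 out, 0.006 at its stop. It counts as in past 0.004. It slides against about 2.5 N of friction, without a spring, and stays where it is left. Its soft cap gives 1 mm more per 2.5 N and springs back when released; let go when fully in, its top is 8 mm above the deck.
- key_bar_top (a point): Centre of the top face of the long narrow bar key, 40 mm by 12 mm, long side along the row, on the warming plate; it stands 14 mm proud of the deck when out (top 50 mm above the worktop). The point goes down with the key.
- key_bar (a joint): How far the bar key is pressed straight down, m: 0 out, 0.006 at its stop. It counts as in past 0.004. It slides against about 2.5 N of friction, without a spring, and stays where it is left. Its soft cap gives 1 mm more per 2.5 N and springs back when released; let go when fully in, its top is 8 mm above the deck.
- key_square_top (a point): Centre of the top face of the square key, 26 mm by 26 mm, on the warming plate; it stands 14 mm proud of the deck when out (top 50 mm above the worktop). The point goes down with the key.
- key_square (a joint): How far the square key is pressed straight down, m: 0 out, 0.006 at its stop. It counts as in past 0.004. It slides against about 2.5 N of friction, without a spring, and stays where it is left. Its soft cap gives 1 mm more per 2.5 N and springs back when released; let go when fully in, its top is 8 mm above the deck.
- key_cross_top (a point): Centre of the top face of the cross-shaped key, two crossed bars of 32 mm by 10 mm, on the warming plate; it stands 14 mm proud of the deck when out (top 50 mm above the worktop). The point goes down with the key.
- key_cross (a joint): How far the cross key is pressed straight down, m: 0 out, 0.006 at its stop. It counts as in past 0.004. It slides against about 2.5 N of friction, without a spring, and stays where it is left. Its soft cap gives 1 mm more per 2.5 N and springs back when released; let go when fully in, its top is 8 mm above the deck.
- bowl: Round black bowl, 183 mm wide and 62 mm high, loose on the glass of the warming plate behind the keys. Origin at the centre of its underside.
- mug: Black mug with a handle, body 82 mm wide and 104 mm high, loose on the glass beside the bowl. Origin on its underside, 17 mm from the axis of the body towards the handle.
- tin: Round food tin, 75 mm wide and 58 mm high, loose on the worktop to the right of the warming plate. Origin at the centre of its underside. Further right, past the end of the worktop (y below -0.47), a tall cabinet stands with its front at x = 0.36: keep the gripper clear of it.

How it is judged (in metres and radians):
On the way, in this order (a step that is already met when the one before it is completed fails the run):
1. the round key is pressed in by the fingers (value of joint key_round above 0.004 m and contact force between the fingers and key_round above 0.3 N), for 0.02 s.
2. the bar key is pressed in by the fingers (value of joint key_bar above 0.004 m and contact force between the fingers and key_bar above 0.3 N), for 0.02 s.
3. the square key is pressed in by the fingers (value of joint key_square above 0.004 m and contact force between the fingers and key_square above 0.3 N), for 0.02 s.
At the end, for the whole second after the job is handed in: The round, bar and square keys are each in by more than 4 mm, the cross-shaped key is out (less than 2 mm down), and the bowl, the mug and the tin are at rest within 20 mm of where they stood (value of joint each of key_round, key_bar, key_square above 0.004 m and value of joint key_cross below 0.002 m and not (distance of bowl from where it was at the start of the episode above 0.02 m) and not (distance of mug from where it was at the start of the episode above 0.02 m) and not (distance of tin from where it was at the start of the episode above 0.02 m) and linear speed of each of bowl, mug, tin below 0.02 m/s); the robot touches nothing.
It fails at once if the bar key is pressed (over 2 mm) before the round key is in (value of joint key_bar above 0.002 m and value of joint key_round below 0.004 m).
It fails at once if the square key is pressed (over 2 mm) before the bar key is in (value of joint key_square above 0.002 m and value of joint key_bar below 0.004 m).
It fails at once if the cross-shaped key is pressed (over 2 mm) (value of joint key_cross above 0.002 m).
It fails at once if a key or the warming plate is pushed harder than 25 N (contact force between any of the fingers, the arm and key_round above 25 N or contact force between any of the fingers, the arm and key_bar above 25 N or contact force between any of the fingers, the arm and key_square above 25 N or contact force between any of the fingers, the arm and key_cross above 25 N or contact force between any of the fingers, the arm and warming_plate above 25 N).
It fails at once if the bowl, the mug or the tin is shifted by more than 20 mm, tipped or lifted by more than 10 mm (distance of any of bowl, mug, tin from where it was at the start of the episode above 0.02 m or angle between any of bowl, mug, tin's own z axis and vertical above 0.3 rad or height (world z) of any of bowl, mug above 0.05 m or height (world z) of tin above 0.01 m).
It also fails if it takes over 45 s, if anything falls off the work surface, if the arm or the gripper's body presses on something with over 40 N, if the wrist force passes 120 N, or if a joint passes its speed limit or range.

## Working session

There is one attempt and no reset: what is moved stays moved. The work goes in short steps, each a Python script; the robot and the scene stay as the last script left them, time stands still between calls to the robot, and variables do not carry over. Pictures are saved under pics/ and viewed, at most 10 in all, crops included, and the job is handed in when it is done.

```bash
mkdir -p pics
python3 - <<'E'
from station import env, viewer
import cv2
for n in("top","side"):
    cv2.imwrite(f"pics/{n}0.png",viewer.camera(n)); p=viewer.camera_params(n); print(n,p)
s=env.read_state();print(s["time_s"],s["orientation"],s["width"],env.tips_ahead)
E
```

```text
top {'fx': 425.25464465828463, 'fy': 425.25464465828463, 'cx': 317.4954477845191, 'cy': 195.43888291879674, 'dist': array([-0.03403395,  0.        ,  0.        ,  0.        ,  0.        ]), 'pose': array([[-2.85888147e-02,  9.90113654e-01, -1.37323094e-01,
         4.74043190e+02],
       [-9.99546753e-01, -2.96128227e-02, -5.41935970e-03,
        -1.34290312e+02],
       [-9.43230648e-03,  1.37105920e-01,  9.90511483e-01,
         1.04522926e+03],
       [ 0.00000000e+00,  0.00000000e+00,  0.00000000e+00,
         1.00000000e+00]])}
side {'fx': 419.52317847574244, 'fy': 419.52317847574244, 'cx': 321.55862985131654, 'cy': 199.4938119251091, 'dist': array([-0.00314156,  0.        ,  0.        ,  0.        ,  0.        ]), 'pose': array([[-9.51815367e-01,  1.33772206e-01, -2.75957433e-01,
         3.60744654e+02],
       [-3.06263493e-01, -4.61046641e-01,  8.32849727e-01,
         6.00478009e+02],
       [-1.58171022e-02,  8.77234856e-01,  4.79800821e-01,
         4.93477635e+02],
       [ 0.00000000e+00,  0.00000000e+00,  0.00000000e+00,
         1.00000000e+00]])}
0.1 [ 1.64641382e-01  9.86353266e-01 -6.59959633e-04 -1.17339212e-04] 87.44939300720753 80.0
```

View pics/top0.png

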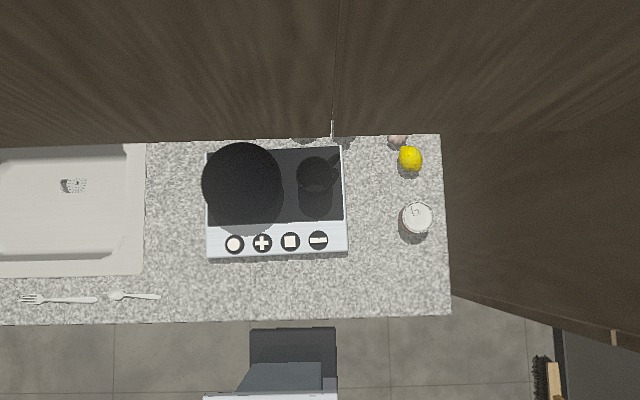

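View pics/side0.png

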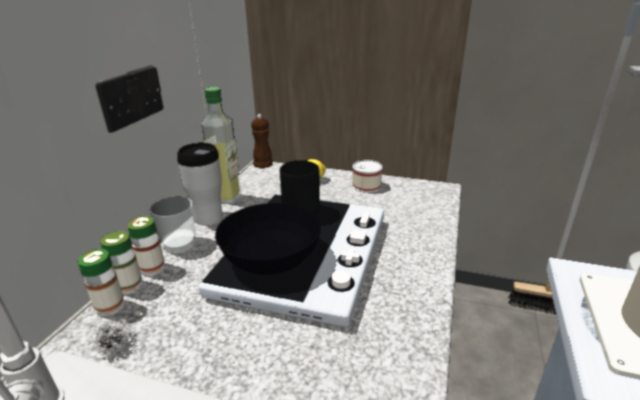

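Key row in the top image, left (+y) to right: round (234,244), cross (262,243), square (290,241), bar (318,240). The side view shows the same order. Next I'll get the positions and fit them to the known row.

```bash
cat > h.py <<'E'
from station import env, set_gripper, viewer
import cv2, numpy as np
def world(px,z,cam):
    p=viewer.camera_params(cam); K=np.array([[p["fx"],0,p["cx"]],[0,p["fy"],p["cy"]],[0,0,1]])
    u=cv2.undistortPoints(np.float64(px).reshape(-1,1,2),K,p["dist"]).reshape(-1,2)
    d=np.c_[u[:,0],-u[:,1],-np.ones(len(u))]@p["pose"][:3,:3].T; o=p["pose"][:3,3]
    return o+d*((z-o[2])/d[:,2])[:,None]
def blobs(img,guess,r=13,th=200):
    out=[]
    for g in guess:
        x,y=map(int,g); c=img[y-r:y+r+1,x-r:x+r+1].min(2)
        n,l,s,ce=cv2.connectedComponentsWithStats((c>th).astype(np.uint8))
        k=min(range(1,n),key=lambda i:np.hypot(*(ce[i]-r))+ (1e3 if s[i,4]<20 else 0))
        out.append(ce[k]+[x-r,y-r])
    return np.array(out)
E
python3 - <<'E'
from h import *
im=cv2.imread("pics/top0.png"); b=blobs(im,[(234,244),(262,243),(290,242),(318,240)])
w=world(b,50,"top"); print(b.round(1)); print(w.round(1)); print(np.linalg.norm(np.diff(w,axis=0),axis=1))
print("side",world([(341,280),(350,259),(357,238),(365,221)],50,"side").round(1))
print("mug top front",world([(316,187)],144,"top"),"tin",world([(417,217)],58,"top"))
E
```

```text
[[233.  244.1]
 [261.3 243. ]
 [289.5 241.1]
 [317.4 239.8]]
[[ 503.4   71.6   50. ]
 [ 504.1    5.4   50. ]
 [ 506.7  -60.6   50. ]
 [ 507.7 -125.6   50. ]]
[66.19298242 66.08217836 64.97403273]
side [[ 501.6   82.1   50. ]
 [ 501.7   23.    50. ]
 [ 505.4  -44.1   50. ]
 [ 504.4 -108.    50. ]]
mug top front [[ 617.35559205 -126.67473961  144.        ]] tin [[ 553.3637753 -358.8734391   58.       ]]
```

```bash
cat >> h.py <<'E'
psi=np.arctan2(4.5,197); Q=[-np.sin(psi),np.cos(psi),0,0]
E
python3 - <<'E'
from h import *
p=viewer.camera_params("side"); K=np.array([[p["fx"],0,p["cx"]],[0,p["fy"],p["cy"]],[0,0,1]])
w=np.array([[503.4,71.6,50],[504.1,5.4,50],[506.7,-60.6,50],[507.7,-125.6,50]])
c=(w-p["pose"][:3,3])@p["pose"][:3,:3]; c=c*[1,-1,-1]
u=cv2.projectPoints(c,np.zeros(3),np.zeros(3),K,p["dist"])[0].reshape(-1,2); print(u)
s=cv2.imread("pics/side0.png"); 
s=cv2.resize(s[195:315,290:410],None,fx=5,fy=5,interpolation=cv2.INTER_CUBIC)
for q in (u-[290,195])*5+2: cv2.drawMarker(s,tuple(int(v) for v in q),(0,0,255),0,15)
cv2.imwrite("pics/side1.png",s)
set_gripper(0)
env.reach([503.4,71.6,220],Q)
r=env.read_state(); print(r["time_s"],r["tool_pos"],r["width"],r["force"],r["qpos"])
a=viewer.camera("top")[160:290,180:380]; b=viewer.camera("side")[140:315,260:420]
cv2.imwrite("pics/hov.png",np.hstack([cv2.resize(a,(400,260)),cv2.resize(b,(400,438))[:260]]) if 0 else np.vstack([cv2.resize(a,(400,260)),cv2.resize(b,(400,340))]))
E
```

```text
[[341.67113529 275.87231289]
 [351.18171949 253.0549032 ]
 [358.38940975 233.27890033]
 [365.32145612 216.41964822]]
3.6083 [503.53863234  72.20175246 220.13896573] 0.48045306784673203 [ 0.08609158 -0.82119728 -0.58158412] [ 1.18976089e-01  3.74255332e-01  1.94490947e+00  1.39798404e-04
  8.22032185e-01 -1.49828923e+00]
```

View pics/side1.png

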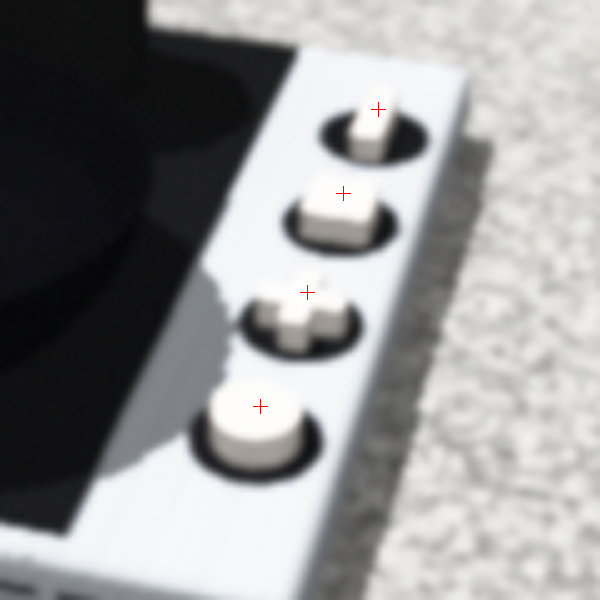

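View pics/hov.png

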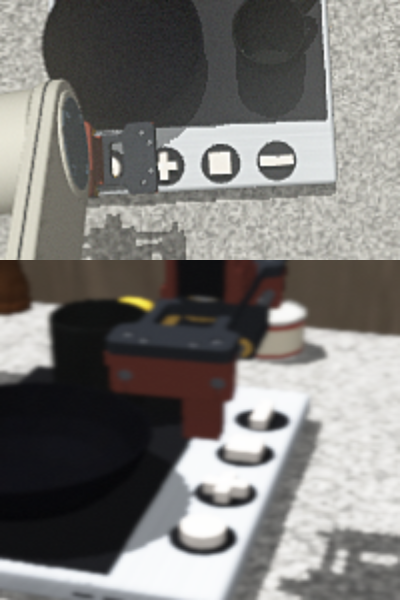

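The side view confirms it: the projected key centres fall on the key tops, and the gripper is over the round key. Pressing the round key.

```bash
cat >> h.py <<'E'
def press(x,y):
    env.move_l([x,y,220],Q); env.move_l([x,y,136],rate=100); env.hold(.2)
    hit=env.move_l([x,y,120.5],rate=10,f_stop=8); r=env.read_state()
    print("hit",hit,r["tool_pos"].round(1) if hasattr(r["tool_pos"],"round") else r["tool_pos"],r["force"])
    env.hold(.1); env.move_l([x,y,220],rate=120); print(env.read_state()["time_s"])
E
python3 - <<'E'
from h import *
press(503.4,71.6)
env.move_l([507,-27,220])
cv2.imwrite("pics/p1.png",cv2.resize(viewer.camera("side")[195:315,290:410],(480,480)))
E
```

```text
hit True [503.5  71.6 121.1] [-1.39936467 -1.11205718  7.57961784]
7.6833
```

View pics/p1.png

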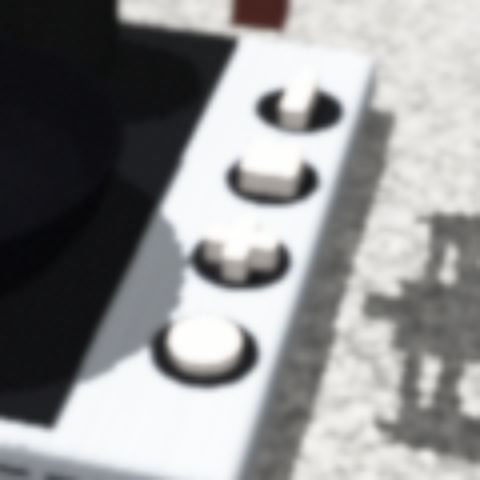

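The round key is visibly lower at crop (205,345). It stopped with the tip at 41.1 mm under 7.6 N, which fits the key at its stop plus 3 mm of cap give. Bar next, then the square if the bar reads the same.

Run:
```python
from h import *
press(507.7,-125.6)
env.move_l([504,30,220])
cv2.imwrite("pics/p2.png",cv2.resize(viewer.camera("side")[195:315,290:410],(480,480)))
```

```text
hit True [ 507.7 -125.6  121.1] [-2.1660075   1.09525295  7.46921658]
13.0917
```

View pics/p2.png

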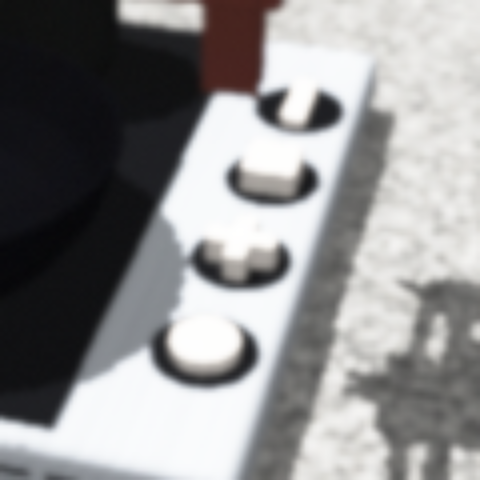

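The bar key is down at crop (298,103), while the cross and square are still out. Now the square.

Run:
```python
from h import *
press(506.2,-60)
env.move_l([450,30,260])
cv2.imwrite("pics/p3.png",viewer.camera("side"))
```

```text
hit True [506.2 -60.  121.1] [-2.11353436  0.03771083  8.42426154]
18.8083
```

View pics/p3.png

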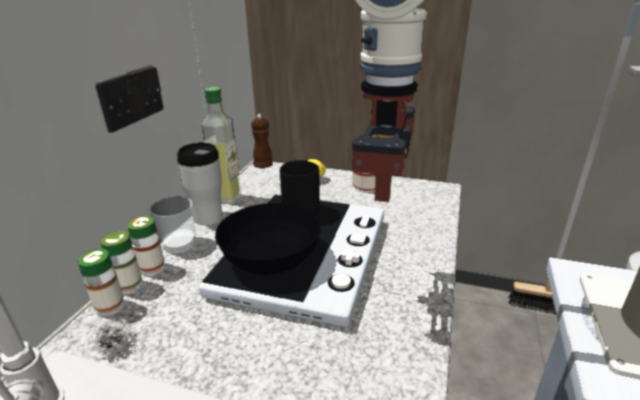

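The round (341,282), bar (364,222) and square (357,240) keys are in and the cross (350,259) is out. The bowl and mug haven't moved, and the arm is clear.

```bash
python3 -c "
from station import env,workorder
env.hold(.3); print(workorder.sign_off())"
```

```text
the job is handed in; nothing more can be done
None
```

I pressed the round, bar and square keys in that order until each stayed in, left the cross key, bowl, mug and tin untouched, and handed the job in; no verdict was returned.

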